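# Find the full box of casts by tipping and set it on the turntable

### The arm

A 6-joint arm with a two-finger parallel gripper is mounted at the origin on the work surface. World frame = base frame: x ahead of the robot, y to its left, z up, the work surface at z = 0. Lengths are in m, angles in rad, forces in N, time in s.
With the tool pointing down it reaches from about 0.25 to 0.725 m from the base axis. Payload 4 kg.
Tool frame: the origin (TCP) lies midway between the tips of the shut fingers; the grasp point (between the pads) lies ctrl.grip_point_offset behind it (ctrl.grip_point_offset is the distance from the TCP to the grasp point, in m); z points along the fingers, y is the line along which they close (so a half turn about z gives the same grasp; the last joint's range is limited). The gripper opens to 85 mm and grips with 20 to 120 N. Pads are 22 mm wide; open, the fingers measure 114 mm over their backs; the gripper's body (76 mm by 85 mm) begins 54 mm behind the grasp point. The pads swing forward as they close: fully open they stand 13 mm farther back than shut.
Start: joints at [1.235, 0.241, 0.005, 1.335, 0, 1.571], TCP at [0.165, 0.472, 0.195] pointing down, gripper open.
Joint ranges: [-2.72, 2.72], [-1.05, 1.87], [-1.09, 1.28], [-1.99, 2.15], [-1.42, 1.44], [-3.14, 3.14]. Speed limits (rad/s): [2.79, 2.79, 3.14, 3.14, 3.14, 3.14].

### API

Orientations are given as a unit quaternion [x, y, z, w].
In Python, from workcell import ctrl gives the robot as it stands. Calls block until the motion is done:
- ctrl.movep(position, orientation): joint-space move of the TCP to a pose.
- ctrl.servo_line(position, max_speed=0.15, frame=None, guard=None): straight line of the TCP; frame=None keeps the orientation; max_speed is the mean speed in m/s. With guard (N) it stops when the force on the tool has changed by that much, and returns True; else False.
- ctrl.move_joints(angles): joint-space move.
- ctrl.set_gripper(opening, grasp_force=None): opening from 0.0 (shut) to 1.0 (fully open); grasp_force is the grip in N (None keeps the last); returns when the fingers have stopped.
- ctrl.wait(seconds).
- ctrl.solve_ik(position, orientation): joint angles nearest the present ones, or None.
- ctrl.get_state(): the state.
- ctrl.capture(name): name is "scene" or "top"; returns a dict with "color" (420x560x3 uint8, red, green, blue), "z_map" (420x560 float32, m along the optical axis (not along the pixel's ray), 0 where there is no reading), "mtx" (3x3 intrinsics, pixels), "rvec" (rotation vector, rad) and "tvec" (3), from world to camera coordinates, as OpenCV has them. Camera axes: x right, y down, z forward; pixel columns grow to the right and rows downward; lengths in m; the calibration is good to about 2 mm. A picture is of the moment at which its call begins.
A pose or a line that the arm cannot do raises ctrl.Unreachable and nothing moves.
- ctrl.finish_job(): hands the job in; it is judged then, once.
The state is a dict: "time": time; "q": joint angles; "qd": joint speeds; "joint_efforts": joint torques, N m; "tool_pos": TCP position; "orientation": TCP orientation; "wrist_force": force on the tool from outside, world axes, zero at the start; "ft_torque": the same for the moment, N m; "grip_width": opening from 0.0 (shut) to 1.0 (fully open); "gripper_force": force on a finger pad.
Only numpy, scipy, OpenCV 4.12 (cv2) and the standard library are available. Lean on these libraries where they do the work, as an engineer would, in place of code of your own. Each camera call takes 0.05 s, during which the arm holds its last target. There are 200 camera calls.

### The job

One of the two look-alike plywood boxes is full of ceramic casts, the other is nearly empty. Feel their weight by lifting a box slightly at its pull-tab end, about a centimetre, with its other end staying on the table, then carry the full box to the round turntable and set it down gently, upright and in the middle. Leave the nearly empty box standing where it was, and never tip either box far over.

Things in the scene. Friction and masses are not known exactly. Their poses are not given: they have to be found in the camera images.
- box_a: plywood box, the left one (+y): 160 (x) x 90 (y) x 60 mm high; origin: centre of underside. Mid-lid wooden grip 50 (x) x 16 (y), 35 mm above the lid. Metal pull tab 8 (x) x 30 (y), top 38 mm above the lid, at x = -68 mm, the end facing the robot; hinged along y (swings 0.6 rad each way, springs upright), so pulling it straight up 12 mm tips that end while the far end stays down.
- box_b: plywood box, the right one (-y): same build, frame, grip and pull tab as box_a. One of the two weighs about 0.25 kg (nearly empty), the other 0.7 to 0.95 kg (full); which one varies and cannot be seen. Raising a tab takes a bit over half the weight: about 1 to 1.5 N or 3.8 to 5 N.
- turntable: round decorating turntable of bare metal, locked, fixed to the table to the left or right of the boxes: plate 210 mm in diameter, flat top 40 mm above the table; origin at its centre on the table. A glove box (220 x 115 x 85 mm) stands at the other side of the boxes.

How it is judged:
On the way:
1. a box is tipped to feel its weight: tilted more than 0.035 rad (one end raised 6 mm or more) while its other end stays down (within about 6 mm of the table), in its place (((distance of box_a from where it was at the start of the episode below 0.03 m and ((angle between box_a's own z axis and vertical above 0.035 rad and height (world z) of box_a below 0.008 m) or (angle between box_a's own z axis and vertical above 0.08 rad and height (world z) of box_a below 0.012 m) or (angle between box_a's own z axis and vertical above 0.15 rad and height (world z) of box_a below 0.018 m))) or (distance of box_b from where it was at the start of the episode below 0.03 m and ((angle between box_b's own z axis and vertical above 0.035 rad and height (world z) of box_b below 0.008 m) or (angle between box_b's own z axis and vertical above 0.08 rad and height (world z) of box_b below 0.012 m) or (angle between box_b's own z axis and vertical above 0.15 rad and height (world z) of box_b below 0.018 m))))), for 0.2 s.
At the end, for the whole second after the job is handed in: the full box (the one that presses on the turntable with more than 5 N) stands upright (within 0.1 rad) and still on the turntable, its centre within 25 mm of the turntable's centre horizontally; the nearly empty box stands upright and still, within 50 mm of where it began (((contact force between box_a and turntable above 5 N and horizontal distance between box_a and turntable below 0.025 m and height (world z) of box_a between 0.034 and 0.05 m and angle between each of box_a, box_b's own z axis and vertical below 0.1 rad and linear speed of each of box_a, box_b below 0.02 m/s and distance of box_b from where it was at the start of the episode below 0.05 m) or (contact force between box_b and turntable above 5 N and horizontal distance between box_b and turntable below 0.025 m and height (world z) of box_b between 0.034 and 0.05 m and angle between each of box_b, box_a's own z axis and vertical below 0.1 rad and linear speed of each of box_b, box_a below 0.02 m/s and distance of box_a from where it was at the start of the episode below 0.05 m))); the robot touches nothing.
It fails at once if a box is tipped more than 0.5 rad (30 degrees) (angle between any of box_a, box_b's own z axis and vertical above 0.5 rad).
It fails at once if a box is dropped or slammed on the turntable (more than 80 N) (contact force between any of box_a, box_b and turntable above 80 N).
It also fails if it takes over 58 s, if anything falls off the work surface, if the arm or the gripper's body presses on something with over 40 N, if the wrist force passes 120 N, or if a joint passes its speed limit or range.

## Working session

There is one attempt and no reset: what is moved stays moved. The work goes in short steps, each a Python script; the robot and the scene stay as the last script left them, time stands still between calls to the robot, and variables do not carry over. Pictures are saved under pics/ and viewed, at most 10 in all, crops included, and the job is handed in when it is done.

```bash
ls; mkdir -p pics; python3 - <<'E'
from workcell import ctrl
import cv2, numpy as np
for n in("top","scene"):
    c=ctrl.capture(n); cv2.imwrite(f"pics/{n}0.png",c["color"][:,:,::-1]); np.savez(f"{n}0.npz",**c)
    R=cv2.Rodrigues(np.array(c["rvec"]))[0]; print(n,-R.T@np.array(c["tvec"]).ravel(),R[2])
s=ctrl.get_state();print(s,ctrl.grip_point_offset)
E
```

```text
pics
top [ 0.40696469 -0.01179779  1.08316043] [ 0.09605048  0.00706963 -0.99535136]
scene [ 1.01607466 -0.22765998  0.73922622] [-0.56032218  0.25874945 -0.78682131]
{'time': 0.1, 'q': array([1.23498897e+00, 2.41325660e-01, 3.87256378e-03, 1.33522363e+00,
       2.42366911e-05, 1.57080208e+00]), 'qd': array([ 0.00134371, -0.00188405,  0.0023834 , -0.00024177,  0.00096574,
       -0.00274245]), 'joint_efforts': array([ 4.31994395e-04, -3.73136616e+01,  2.53010505e+01,  1.08336928e-02,
        4.40741383e-05,  2.98230262e-06]), 'tool_pos': array([0.1645479 , 0.47147308, 0.19381324]), 'orientation': array([ 1.67118650e-01,  9.85936343e-01, -9.24953442e-04, -1.69067591e-04]), 'wrist_force': array([ 0.41117082,  0.06803402, -0.37623516]), 'ft_torque': array([-0.01085578,  0.01470634,  0.03801287]), 'gripper_force': 0.0, 'grip_width': 0.9969129225069838} 0.0187
```

View pics/top0.png

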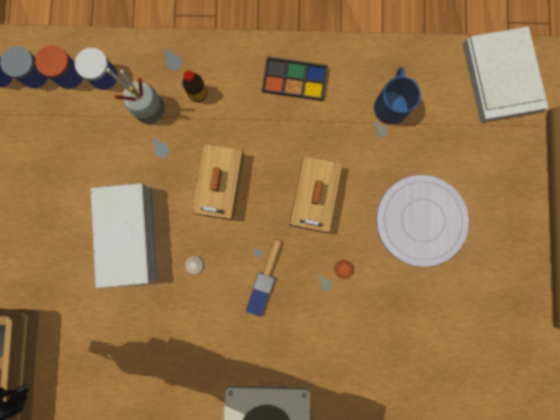

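View pics/scene0.png

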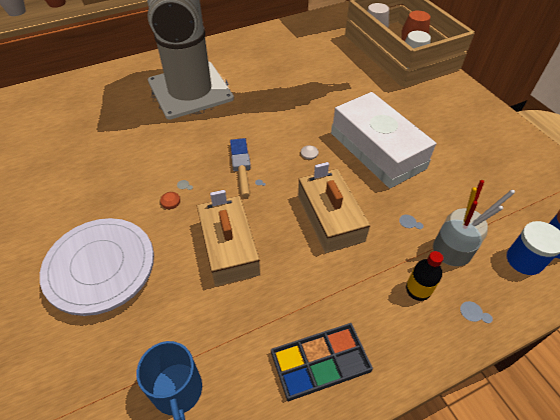

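The top view has x up and y to the left. Box A is at about (217,182), box B at (317,194), the turntable on the right at (423,220) and the glove box on the left. Next I'll measure their poses from the depth maps.

```bash
cat > h.py <<'E'
import numpy as np, cv2
def cloud(c):
    R=cv2.Rodrigues(np.array(c["rvec"]))[0]; K=c["mtx"]; z=c["z_map"]
    v,u=np.mgrid[:z.shape[0],:z.shape[1]]
    P=np.stack([(u-K[0,2])/K[0,0]*z,(v-K[1,2])/K[1,1]*z,z],-1)
    W=(P-np.array(c["tvec"]).ravel())@R; W[z<=0]=np.nan
    return W
def rect(p):
    (cx,cy),(w,h),a=cv2.minAreaRect((p*1000).astype(np.float32))
    if w<h: w,h,a=h,w,a+90
    a=(a+90)%180-90
    return np.round([cx,cy,w,h,a],1)
def analyse(c,img,box0):
    W=cloud(c); x,y,z=W[...,0],W[...,1],W[...,2]
    for n,(xc,yc) in box0.items():
        near=(np.hypot(x-xc,y-yc)<.11)
        lid=near&(z>.05)&(z<.07); hi=near&(z>.078)&(z<.115)
        if n=='b': lid&=(y>yc-.07)
        k,L=cv2.connectedComponents(hi.astype(np.uint8))
        print(img,n,"lid",rect(W[lid][:,:2]),np.round(np.median(z[lid]),4),lid.sum())
        for i in range(1,k):
            m=L==i
            if m.sum()>8: print("   hi",rect(W[m][:,:2]),"mean",np.round(W[m].mean(0)*1000,1),"top",np.round(z[m].max(),4),m.sum())
E
python3 - <<'E'
from h import *
for n in("top","scene"):
    c=dict(np.load(n+"0.npz")); W=cloud(c)
    if n=="top":
        print([np.round(W[v,u],3) for u,v in((217,205),(228,182),(330,194),(410,220),(423,220),(250,330))])
        b={'a':W[182,228,:2],'b':W[194,330,:2]};b['a']=b['a']+[0,.02];b['b']=b['b']+[0,.02]; t=W[220,423,:2]
    analyse(c,n,b)
    m=(np.hypot(*(W[...,:2]-t).transpose(2,0,1))<.14)&(W[...,2]>.033)&(W[...,2]<.05)
    p=W[m][:,:2]; print("tt",cv2.minEnclosingCircle((p*1000).astype(np.float32)),p.mean(0),rect(p),np.median(W[m][:,2]))
E
```

```text
[array([0.502, 0.121, 0.061]), array([0.555, 0.098, 0.061]), array([ 0.534, -0.132,  0.057]), array([ 0.481, -0.317,  0.042]), array([ 0.481, -0.346,  0.043]), array([0.22 , 0.042, 0.002])]
top a lid [559.4 123.2 160.6  90.5  -7.4] 0.0596 2541
   hi [558.9 123.5  49.5  16.7  -7.3] mean [558.1 122.4  93.1] top 0.0981 185
   hi [491.9 132.3  30.    8.1  81.9] mean [491.4 131.2  95.3] top 0.1024 61
top b lid [ 535.8 -101.3  160.7   90.5   -9.9] 0.0598 2581
   hi [ 535.4 -101.1   49.7   16.    -9.6] mean [ 534.7 -100.6   93.6] top 0.0995 176
   hi [468.7 -88.9  28.7   7.9  79.8] mean [468.3 -88.7  96.4] top 0.1007 57
tt ((483.5306396484375, -346.4957275390625), 105.77995300292969) [ 0.48176879 -0.34550108] [ 482.8 -345.2  209.   206.2  -89.2] 0.04029908713444549
scene a lid [560.9 123.6 162.2  91.1  -7.3] 0.0594 2527
   hi [493.1 132.   29.9  11.   87.9] mean [494.6 131.   90.5] top 0.099 124
   hi [559.7 123.3  52.1  16.4  -7.1] mean [563.6 120.8  90.9] top 0.0975 239
scene b lid [ 536.3 -100.9  162.1   90.3   -9.9] 0.0594 2957
   hi [469.1 -89.   29.9  10.2  80.2] mean [471.3 -89.6  90.4] top 0.0997 135
   hi [ 537.3 -101.    50.4   16.1  -10. ] mean [ 541.1 -102.    92.3] top 0.0976 223
tt ((482.8105773925781, -344.9891357421875), 106.28529357910156) [ 0.49083942 -0.34802864] [ 483.4 -345.8  209.4  208.4   19.5] 0.03978850608928014
```

```bash
cat >> h.py <<'E'
from workcell import ctrl
def quat(deg):  # tool down, tool y axis at heading deg
    out=[]
    for d in (deg,deg+180):
        f=np.radians((d+90)/2); out.append([np.cos(f),np.sin(f),0,0])
    return out
def best(p,deg,q6):
    k=[(q,ctrl.solve_ik(p,q)) for q in quat(deg)]
    k=[(abs(j[5]-q6),q) for q,j in k if j is not None]
    return min(k,key=lambda t:t[0])[1]
OFF=ctrl.grip_point_offset
def fz(n=10):
    f=[]
    for _ in range(n): f.append(ctrl.get_state()["wrist_force"]); ctrl.wait(.03)
    return np.mean(f,0)
def feel(tab,yaw):
    x,y=tab; q=best([x,y,.16],yaw,1.571)
    ctrl.set_gripper(.4); ctrl.movep([x,y,.16],q)
    z=.087-OFF
    print("guard",ctrl.servo_line([x,y,z],.12,guard=8))
    ctrl.set_gripper(0,40); s=ctrl.get_state(); print("grip",s["grip_width"],s["gripper_force"],s["tool_pos"])
    ctrl.wait(.2); f0=fz()
    ctrl.servo_line([x,y,z+.006],.03); f1=fz(4)
    ctrl.servo_line([x,y,z+.0125],.03); ctrl.wait(.2); f2=fz()
    s=ctrl.get_state(); print("lifted",s["tool_pos"],s["grip_width"],"f",f0,f1,f2,"diff",f2-f0)
    return q,z
def unfeel(tab,z):
    ctrl.servo_line([*tab,z],.03); ctrl.wait(.1); ctrl.set_gripper(.4); ctrl.servo_line([*tab,.15],.15)
    print("t",ctrl.get_state()["time"])
E
python3 - <<'E'
from h import *
T=(.4922,.132)
q,z=feel(T,-7.4)
c=ctrl.capture("scene"); cv2.imwrite("pics/feelA.png",c["color"][:,:,::-1])
unfeel(T,z)
E
```

```text
guard False
grip -0.0014477917702217377 0.0 [0.49235328 0.13200552 0.06857011]
lifted [0.49216941 0.13199376 0.08075811] 0.001525487116149702 f [ 0.13965153 -0.00664738 -0.25723197] [-0.01473817 -0.35262062  0.78995063] [-0.31430178  0.17624255  0.06821681] diff [-0.45395331  0.18288993  0.32544878]
t 7.4667
```

View pics/feelA.png

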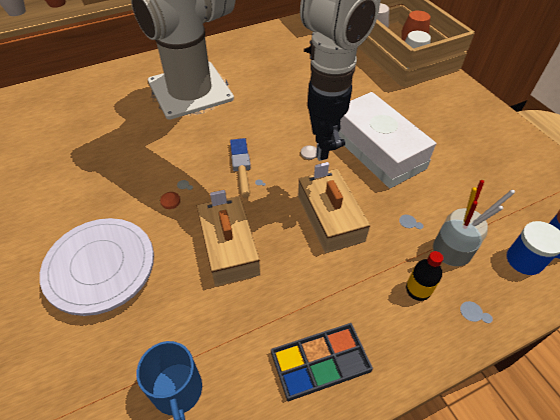

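The picture shows the fingers shut behind the tab (gripper about (325,150), tab (322,170)), so the grasp missed. I'll look closer at the crop and check the tab's present pose and the tool's state.

```bash
python3 - <<'E'
from h import *
im=cv2.imread("pics/feelA.png"); c=ctrl.capture("scene"); now=c["color"][:,:,::-1]
W=cloud(c)
a=np.hstack([cv2.resize(k[90:240,260:390],None,fx=3,fy=3,interpolation=cv2.INTER_CUBIC) for k in(im,now)])
cv2.imwrite("pics/crop1.png",a)
s=ctrl.get_state(); print(s["tool_pos"],s["orientation"],s["q"],s["grip_width"],quat(-7.4))
analyse(c,"scene",{'a':(.56,.123)})
E
```

```text
[0.4913     0.13176875 0.14883402] [ 7.51256416e-01  6.60009542e-01 -9.81044927e-04 -4.89072687e-04] [ 2.62031969e-01  2.84041138e-01 -5.81554657e-02  1.23079210e+00
  8.03433328e-06  1.96196064e+00] 0.3970070590702139 [[np.float64(0.7512641335035112), np.float64(0.6600016679609367), 0, 0], [np.float64(-0.6600016679609371), np.float64(0.7512641335035108), 0, 0]]
scene a lid [559.9 123.4 162.5  91.   -7.4] 0.0594 2522
   hi [493.2 132.3  30.9   9.6  83.4] mean [494.6 131.   90.5] top 0.0998 124
   hi [560.7 123.1  51.   16.3  -7.2] mean [563.5 121.   90.8] top 0.0987 239
```

View pics/crop1.png

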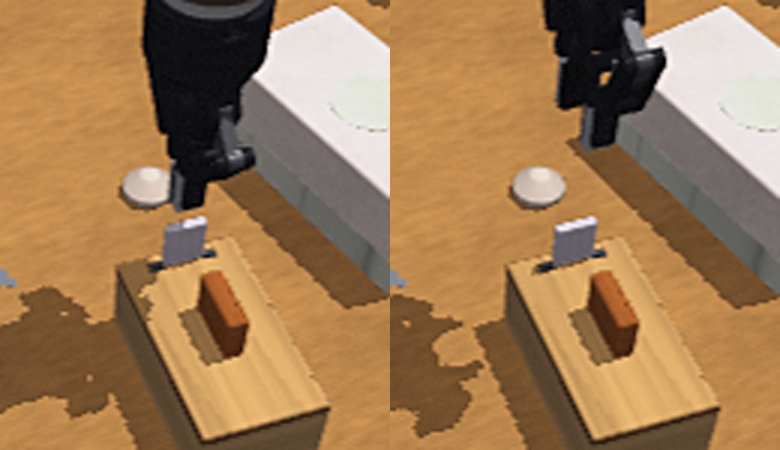

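```bash
python3 - <<'E'
from h import *
c=dict(np.load("scene0.npz"))
P=np.array([[.4922,.132,.0808],[.4922,.132,.098],[.4922,.132,.06],[.4913,.1318,.1488]])
print(cv2.projectPoints(P,c["rvec"],c["tvec"],c["mtx"],None)[0].reshape(-1,2))
t=ctrl.capture("top");W=cloud(t)
m=(np.hypot(W[...,0]-.4913,W[...,1]-.1318)<.08)&(W[...,2]>.11); print(W[m][:,2].min() if m.any() else None)
c=ctrl.capture("scene");W=cloud(c)
m=(np.hypot(W[...,0]-.4913,W[...,1]-.1318)<.05)&(W[...,2]>.11)&(W[...,2]<.2); p=W[m]; p=p[np.argsort(p[:,2])]; print(np.round(p[:40:3],3))
E
```

```text
[[320.3001998  169.6655875 ]
 [320.99239348 163.89096098]
 [319.49030206 176.42216035]
 [322.8498248  145.51041864]]
0.18827357152424531
[[0.472 0.128 0.185]
 [0.474 0.136 0.186]
 [0.472 0.135 0.187]
 [0.516 0.127 0.188]
 [0.474 0.138 0.188]
 [0.472 0.126 0.189]
 [0.474 0.138 0.19 ]
 [0.473 0.123 0.19 ]
 [0.472 0.126 0.191]
 [0.473 0.127 0.191]
 [0.473 0.132 0.192]
 [0.519 0.129 0.192]
 [0.473 0.123 0.192]
 [0.471 0.126 0.193]]
```

The fingertips show about 35 mm higher in depth (z ≈ 0.185) than the reported TCP (0.149). I'll touch a bare patch of table to check the real tool length.

```bash
python3 - <<'E'
from h import *
p=[.30,.10]; q=quat(18)[0]; q=best([*p,.10],18,1.57)
ctrl.set_gripper(0); ctrl.movep([*p,.08],q)
c=ctrl.capture("scene");W=cloud(c); cv2.imwrite("pics/shut.png",c["color"][:,:,::-1])
m=(np.hypot(W[...,0]-p[0],W[...,1]-p[1])<.05)&(W[...,2]>.02)&(W[...,2]<.25); k=W[m]; k=k[np.argsort(k[:,2])]; print(np.round(k[:12:2],3))
print(cv2.projectPoints(np.array([[*p,.08],[*p,.115]]),c["rvec"],c["tvec"],c["mtx"],None)[0].reshape(-1,2))
print(ctrl.servo_line([*p,.002],.05,guard=4)); s=ctrl.get_state(); print(s["tool_pos"],s["wrist_force"],s["time"])
c=ctrl.capture("scene");W=cloud(c)
m=(np.hypot(W[...,0]-p[0],W[...,1]-p[1])<.05)&(W[...,2]>.008)&(W[...,2]<.25); k=W[m]; k=k[np.argsort(k[:,2])]; print(np.round(k[:12:2],3))
ctrl.servo_line([*p,.12],.2)
E
```

```text
[[0.303 0.108 0.115]
 [0.31  0.095 0.119]
 [0.306 0.089 0.121]
 [0.302 0.088 0.121]
 [0.311 0.094 0.122]
 [0.302 0.089 0.124]]
[[267.45727589 120.31965616]
 [267.25256199 108.2129145 ]]
False
[0.30028454 0.10007327 0.00222043] [ 1.02635248 -0.35984289  0.05145604] 10.6417
[[0.304 0.093 0.038]
 [0.303 0.089 0.042]
 [0.307 0.092 0.044]
 [0.307 0.09  0.045]
 [0.304 0.088 0.046]
 [0.306 0.09  0.047]]
```

The reported TCP is at 2 mm with no contact, and the depth puts the real tips about 36 mm above it. So the tool is 35–36 mm shorter than the model says. I'll correct for that and feel box A again.

```bash
sed -i 's/^OFF=.*/OFF=ctrl.grip_point_offset+.0355  # real tips sit 35.5 mm above reported TCP/; s/ctrl.movep(\[x,y,.16\],q)/ctrl.movep([x,y,.085],q)/; s/\[\*tab,.15\],.15/[*tab,.10],.15/' h.py
python3 - <<'E'
from h import *
T=(.4925,.132)
q,z=feel(T,-7.4)
c=ctrl.capture("scene"); cv2.imwrite("pics/feelA2.png",cv2.resize(c["color"][90:260,180:390,::-1],None,fx=3,fy=3))
analyse(c,"s",{'a':(.56,.123)})
unfeel(T,z)
E
```

```text
guard False
grip 0.08505225335377119 40.714741945266724 [0.4928421  0.1323565  0.03408188]
lifted [0.49220503 0.13195613 0.04518618] 0.0883034439812745 f [-2.45829314 -0.22381875  6.14084654] [ 1.84304014  0.08153433 -4.89300797] [ 0.14165847 -0.56613925 -4.63909293] diff [  2.59995161  -0.3423205  -10.77993947]
s a lid [559.2 122.9 162.1  91.3  -7.4] 0.0632 2397
   hi [498.3 127.6  30.   25.8  60. ] mean [499.5 122.9  98.7] top 0.1147 133
   hi [562.3 122.2  51.1  16.3  -7.3] mean [565.  119.9  94.9] top 0.1042 275
t 17.2083
```

View pics/feelA2.png

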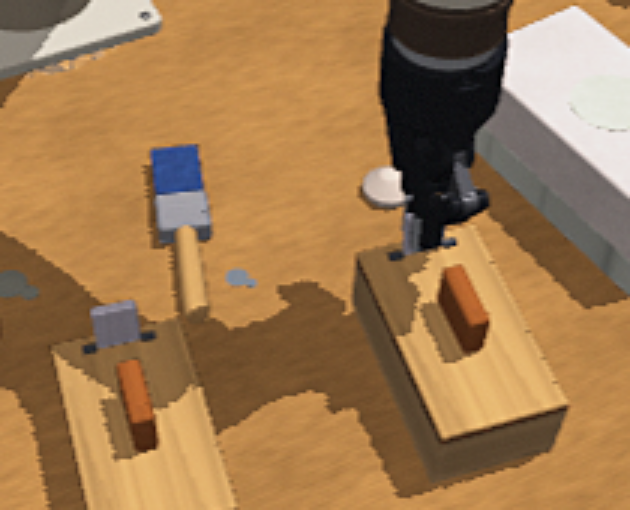

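Box A tipped at its tab end (the tab is in the fingers at about (425,235) in the crop) with its far end down. It pulled about 4.6 N, so A is the full box. Next I'll take it by the mid-lid grip.

```bash
python3 - <<'E'
from h import *
analyse(ctrl.capture("top"),"top",{'a':(.56,.123)})
x,y=.5597,.1232; q=best([x,y,.085],82.6,.345)
s=ctrl.get_state()["tool_pos"]
ctrl.set_gripper(.6); ctrl.movep([x,y,.085],q)
z=.083-OFF
print("guard",ctrl.servo_line([x,y,z],.1,guard=10))
ctrl.set_gripper(0,100); s=ctrl.get_state(); print(s["grip_width"],s["gripper_force"],s["tool_pos"],s["wrist_force"])
ctrl.servo_line([x,y,z+.02],.04); ctrl.wait(.2)
s=ctrl.get_state(); print(s["grip_width"],s["wrist_force"],s["ft_torque"],s["time"])
c=ctrl.capture("scene"); cv2.imwrite("pics/lift.png",c["color"][:,:,::-1])
W=cloud(c); analyse(c,"s",{'a':(.56,.123)})
m=(np.hypot(W[...,0]-x,W[...,1]-y)<.085)&(W[...,2]>.065)&(W[...,2]<.1)
P=W[m]; A=np.c_[P[:,:2],np.ones(len(P))]; r=cv2.fitLine; 
for _ in range(5):
    k=np.linalg.lstsq(A,P[:,2],rcond=None)[0]; g=abs(A@k-P[:,2])<.006; A,P=A[g],P[g]
print("lid plane slopes",k,len(P))
E
```

```text
top a lid [558.2 122.7 160.8  90.   -7.1] 0.0596 1710
   hi [558.2 118.9  50.5  14.3   2.1] mean [560.8 119.7  92.8] top 0.0995 131
   hi [487.7 118.2   6.6   2.6 -23.3] mean [487.4 118.4  91. ] top 0.0971 9
guard False
0.16739094910661373 97.60256767272949 [0.56072762 0.12436674 0.02988883] [0.06350986 4.26885005 3.93000332]
0.16849816439558488 [ 1.06764889 -0.67774008 -8.38570767] [ 0.05388338 -0.0018941  -0.04421987] 20.975
s a lid [571.4  85.9 183.7  79.3  21.8] 0.0604 442
   hi [494.3 130.   11.5  10.8 -42.8] mean [494.3 130.5  87.3] top 0.1032 39
   hi [559.  120.8 158.5  89.   -7.3] mean [577.5 113.5  85. ] top 0.1149 1179
   hi [598.1 130.4  12.1   4.1  32.5] mean [598.2 130.1  78.8] top 0.0799 9
lid plane slopes [-0.00502383  0.00888885  0.07981125] 1899
```

View pics/lift.png

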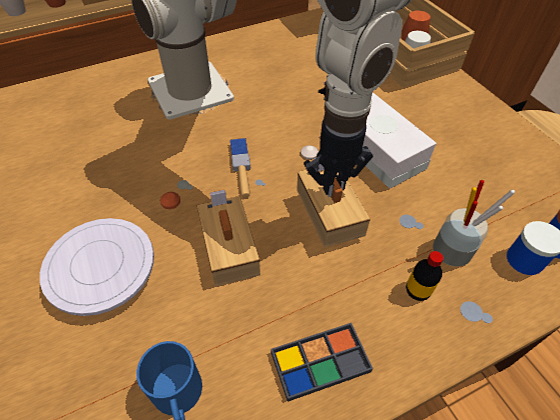

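The box hangs level in the gripper at about (335,200) and weighs about 8.4 N, which confirms it is the full one. Now I'll carry it over.

```bash
python3 - <<'E'
from h import *
x,y=.5597,.1232; z=.083-OFF; tx,ty=.4833,-.3458
ctrl.servo_line([x,y,z+.14],.12)
ctrl.servo_line([tx,ty,z+.14],.18); ctrl.wait(.2)
ctrl.servo_line([tx,ty,z+.050],.10); ctrl.wait(.2)
s=ctrl.get_state(); print(s["tool_pos"],s["wrist_force"],s["grip_width"],s["time"])
g=ctrl.servo_line([tx,ty,z+.035],.015,guard=4); ctrl.wait(.2)
s=ctrl.get_state(); print(g,s["tool_pos"]-[0,0,z],s["wrist_force"],s["time"])
c=ctrl.capture("scene"); cv2.imwrite("pics/place.png",c["color"][:,:,::-1])
E
```

```text
[ 0.48380598 -0.34616245  0.07968569] [-0.14540813  0.53465903 -9.11247906] 0.1688655767892869 26.4167
True [ 0.48319421 -0.34552202  0.04099451] [-0.43870997  0.98989769  5.87848267] 27.2583
```

View pics/place.png

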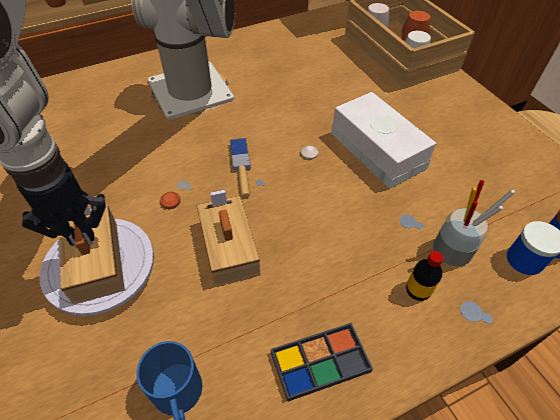

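The box rests on the turntable at about (92,255), pressed down slightly, and box B is undisturbed at (228,240). I'll release, retreat and verify.

```bash
python3 - <<'E'
from h import *
ctrl.set_gripper(.6); p=ctrl.get_state()["tool_pos"]
print(ctrl.servo_line([p[0],p[1],p[2]+.12],.12))
ctrl.servo_line([.33,-.24,p[2]+.12],.2); ctrl.wait(.3)
c=ctrl.capture("scene"); analyse(c,"s",{'b':(.536,-.101)})
W=cloud(c); m=(np.hypot(W[...,0]-.483,W[...,1]+.346)<.11)&(abs(W[...,2]-.1)<.008)
P=W[m]; k=np.linalg.lstsq(np.c_[P[:,:2],np.ones(len(P))],P[:,2],rcond=None)[0]
print("box a lid",rect(P[:,:2]),np.median(P[:,2]),"slopes",k[:2])
cv2.imwrite("pics/end.png",c["color"][:,:,::-1]); print(ctrl.get_state()["time"])
E
```

```text
False
s b lid [ 536.1 -100.9  161.9   90.3   -9.9] 0.0594 2953
   hi [470.7 -89.3  29.6  11.3  74.2] mean [471.4 -89.7  90.6] top 0.0996 138
   hi [ 537.  -101.    49.9   16.1   -9.8] mean [ 541.2 -102.    92.4] top 0.0971 223
box a lid [ 480.6 -346.3  163.4   90.8   -7.6] 0.09946904069338151 slopes [-0.00771916 -0.00368278]
30.3167
```

View pics/end.png

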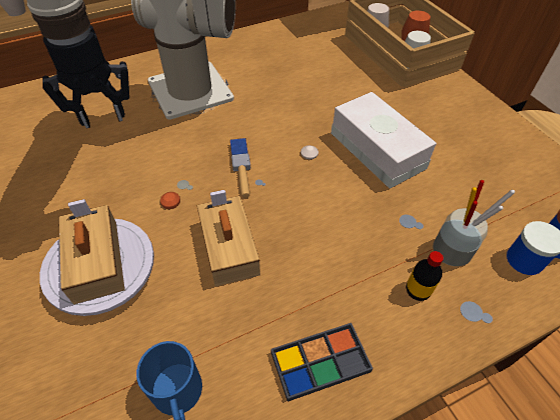

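Box A stands flat and centred on the turntable at about (92,253), roughly 3 mm off the middle. Box B has not moved and the gripper is clear.

```bash
python3 -c "
from workcell import ctrl
print(ctrl.finish_job())"
```

```text
the job is handed in; nothing more can be done
None
```

Job handed in at about 30 s: box A was the full one (about 4.6 N at the tab, 8.4–9.1 N when lifted) and now stands upright about 3 mm from the turntable's centre; box B, which I did not lift, is where it started; the first tab grasp missed because the fingertips sit about 35 mm above the reported TCP, and I corrected for that.

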